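Lock the spring column of the desk stand at its length mark

TASK

The column of the desk phone stand has sprung up because its cam lever is open. Grip the column from above, push it down until the wide black length mark is level with the top of the cam ring and, keeping it gripped there, swing the cam lever clockwise with the same hand until it is fully home. Do not close the lever while the column is off its mark, leave the small things round the stand alone, and finish still gripping the column at the mark with the lever closed: do not let go.

Things in the scene. Friction and masses are not known exactly. Their poses are not given: they have to be found in the camera images.
- column (a joint): Travel of the stand's column in m: 0 = sprung fully up (the start), grows as it is pushed down; 0.045 = length mark level with the top of the cam ring; 0.070 = fully down. A spring lifts it with about 7 N at the top and 9 N at the mark, so it rises again if let go unclamped. While unclamped it also spins freely about its upright axis, so a hand that grips it can turn with it.
- lever (a joint): Angle of the cam lever in rad: 0 = open, 1.2 = fully closed at its stop; starts between 0 and 0.35. It turns about the column's axis, clockwise seen from above to close, with a drag of about 0.12 N m (rising to 0.2 N m over the last 0.2 rad, where the cam presses a brake shoe on the column), and stays where it is left.
- column_top (a point): Centre of the flat top of the column, a plain upright aluminium tube 20 mm in diameter. A 6 mm stud stands 7 mm above this point. Starts 93 mm above the cam ring's top face (209 mm above the desk); at the mark it is 48 mm above it (164 mm above the desk). The hairlines every 10 mm on the tube are only a scale.
- length_mark (a point): Centre of the length mark, a black band 4 mm wide round the column, 48 mm below the column's top. It has to come level with the top face of the cam ring.
- ring_top (a point): The fixed point on the column's axis level with the top face of the cam ring, 116 mm above the desk. The black cam ring, 40 mm in diameter and 12 mm high, sits on the stand's grey collar (40 mm in diameter, a small boss on one side); the column passes through it. Below are a 30 mm tube and a round foot 130 mm in diameter. The stand does not move.
- lever_root (a point): Centre of the lever's upright web, 26.5 mm from the column's axis, 12 mm above the ring's top face; from ring_top to here is the way the lever points. The web is 10 mm thick, runs from 15.5 to 37.5 mm from the axis and rises 24 mm above the ring's top face, so a finger gripping the column just above the ring meets its side when the hand turns clockwise about the column.
- lever_tip (a point): Middle of the lever's thumb pad (26 x 15 x 12 mm) near its outer end, 74 mm from the column's axis and 21.5 mm above the ring's top face.
- phone_clamp: Small black U-shaped phone clamp, 24 x 86 x 30 mm with a 20 mm socket, lying loose beside the stand; leave it alone. Origin under its middle.
- eraser: Eraser 22 x 52 x 13 mm loose beside the stand; leave it alone.
- usb_stick: Memory stick 17 x 48 x 8 mm loose beside the stand; leave it alone.
Not all that is in view belongs to the job. Leave any pink look-alike of the part that bears column alone.

How it is judged (in metres and radians):
On the way:
1. the column is gripped and held with its mark level with the ring while the lever is still open (value of joint column between 0.04 and 0.05 m and value of joint lever below 0.6 rad and contact force between the fingers and column_tube above 3 N), for 0.2 s.
At the end, for the whole second after the job is handed in: The lever is within 0.08 rad of its closed stop, the length mark is within 5 mm of the top of the cam ring, and the column is still between the gripping fingers (contact force over 3 N, TCP within 15 mm of its axis and not more than 12 mm above its top) (value of joint lever above 1.12 rad and value of joint column between 0.04 and 0.05 m and contact force between the fingers and column_tube above 3 N and horizontal distance between the grasp point and column_top below 0.015 m and z of the grasp point in the frame of column_top below 0.012 m); the arm keeps its last pose, push and grip.
It fails at once if the lever is swung more than 0.7 rad while the mark is more than 7 mm off the ring's top (value of joint lever above 0.7 rad and (value of joint column below 0.038 m or value of joint column above 0.052 m)).
It fails at once if a loose thing beside the stand is moved more than 2 cm (distance of any of phone_clamp, eraser, usb_stick from where it was at the start of the episode above 0.02 m).
It also fails if it takes over 38 s, if anything falls off the work surface, if the arm or the gripper's body presses on something with over 40 N, if the wrist force passes 120 N, or if a joint passes its speed limit or range.

ROBOT

A 6-joint arm with a two-finger parallel gripper is mounted at the origin on a cart in front of the work surface, level with it; the furniture and walls round the work are solid. World frame = base frame: x ahead of the robot, y to its left, z up, the work surface at z = 0. Lengths are in m, angles in degrees, forces in N, time in s.
With the tool pointing down it reaches from about 0.35 to 0.875 m from the base axis. Payload 4.2 kg.
Tool frame: the origin (TCP) lies between the finger pads, 19 mm behind the fingertips; this is the grasp point; x points along the fingers, y is the direction in which the jaws open and shut, and the axes are right-handed (so a half turn about x gives the same grasp; the last joint's range is limited). The gripper opens to 87 mm and grips with 3 to 60 N. Pads are 19 mm wide; open, the fingers measure 117 mm over their backs; the gripper's body (75 mm by 190 mm) begins 51 mm behind the grasp point.
Start: joints at [-51.933, 22.042, 0.453, 0, -68.411, -14.817], TCP at [0.247, -0.574, 0.241] pointing down, gripper open.
Joint ranges: [-179.83, 179.83], [-69.29, 118.12], [-61.27, 80.66], [-181.25, 117.63], [-171.15, -9.14], [-177.46, 177.46]. Speed limits (degrees/s): [159.86, 159.86, 180, 180, 180, 180].

INTERFACE

Orientations are given as a 3x3 rotation matrix whose columns are the frame's x, y, z axes.
In Python, from station import r gives the robot as it stands. The module is installed in compiled form; this text tells all that it offers.
- The arm moves only by the tool move_arm, never from a script. Its argument "increments" is one flat list of numbers, 7 for each row, row after row: the turn, a rotation vector about the tool's x, y, z in degrees, then the shift along the tool's x, y, z in m, then the finger opening in m, from 0 to 0.087. A call has 1 to 12 rows; each row is the pose to reach, as a shift and turn from the pose commanded when the call began, along the tool's axes at that moment; what a row does not reach only later rows make up. A row lasts 1/12 s, in which the tool goes at most 41.7 mm and 7.16 degrees, less where a joint would pass 70% of its speed; a pose out of reach is approached as far as the arm can. A call with a gripper value outside its range is refused whole. The fingers move at their own pace and stop on an object; the grip force is fixed at half the most. Time passes only in rows, so rows that repeat a pose let the fingers close. It gives the time, the measured TCP pose, the force and the opening at its end, in the units of the state.
- r.sense(): the state, without advancing time (a new reading comes with each control period).
- r.capture(name): name is "side" or "top"; returns the picture (480x640x3 uint8, red, green, blue); there is no depth.
- r.calibration(name): a dict with "fx", "fy", "cx", "cy" (pixels), "rvec" (rotation vector, rad) and "tvec" (3), from world to camera coordinates, as OpenCV has them. Camera axes: x right, y down, z forward; pixel columns grow to the right and rows downward; lengths in m; the calibration is good to about 2 mm. A picture is of the moment at which its call begins. calibration takes no time and is no camera call.
- r.finish_job(): hands the job in, once; it reports no verdict.
The state is a dict: "time_s": time; "joints": joint angles; "joint_velocities": joint speeds; "effort": joint torques, N m; "tcp_pos": TCP position; "ee_rot": TCP orientation; "wrist_force": force on the tool from outside, world axes, zero at the start; "moment": the same for the moment, N m; "gripper_width": opening from 0.0 (shut) to 1.0 (fully open).
Only numpy, scipy, OpenCV 4.12 (cv2) and the standard library are available. Lean on these libraries where they do the work, as an engineer would, in place of code of your own. Each camera call takes 0.05 s, during which the arm holds its last target.

## Working session

There is one attempt and no reset: what is moved stays moved. The work goes in short steps, Python scripts to look and compute and a tool call to move; the robot and the scene stay as the last step left them, time stands still between calls to the robot, and variables do not carry over. Pictures are saved under pics/ and viewed, and the job is handed in when it is done.

Besides the shell and the picture viewer there is one more tool, called in YAML: its name, and indented under it one key for each argument. move_arm: Moves the arm, as the interface text tells. Its arguments: {"type":"object","properties":{"increments":{"type":"array","items":{"type":"number"}}},"required":["increments"]}

```bash
mkdir -p pics; python3 - <<'E'
from station import r
import cv2
for n in("side","top"):
    im=r.capture(n); cv2.imwrite(f"pics/{n}0.png",im[:,:,::-1]); print(n,r.calibration(n))
print(r.sense())
E
```

```text
side {'fx': 573.1237174967882, 'fy': 573.1237174967882, 'cx': 323.57018508456923, 'cy': 249.5042638525773, 'rvec': array([ 0.69861697, -2.38558561,  1.39268494]), 'tvec': array([0.51848439, 0.16986917, 1.33797441])}
top {'fx': 445.9346439946751, 'fy': 445.9346439946751, 'cx': 316.51666079542326, 'cy': 236.33851706873483, 'rvec': array([ 2.1520988 , -2.15763957,  0.19774367]), 'tvec': array([0.18755383, 0.49333848, 1.02613323])}
{'time_s': 0.1, 'joints': array([-5.19338026e+01,  2.20866398e+01,  3.89623781e-01, -2.45592989e-02,
       -6.84112049e+01, -1.48174419e+01]), 'joint_velocities': array([ 0.06793631, -0.08381854,  0.24911635,  0.07527724,  0.0014196 ,
        0.0909625 ]), 'effort': array([-1.93551808e-03, -3.91688883e+01,  1.87933213e+01,  4.23204884e+00,
        1.34286174e-02, -9.58354804e-05]), 'tcp_pos': array([ 0.24653772, -0.57379261,  0.24028169]), 'ee_rot': array([[-8.50772830e-04, -3.94577820e-01,  9.18862133e-01],
       [ 1.73278093e-03,  9.18860505e-01,  3.94578725e-01],
       [-9.99998137e-01,  1.92788364e-03, -9.80246291e-05]]), 'wrist_force': array([-0.35133846, -0.61253464,  0.9429024 ]), 'moment': array([ 0.03222978, -0.04363078, -0.02365295]), 'gripper_width': 1.0016514730647024}
```

View pics/side0.png

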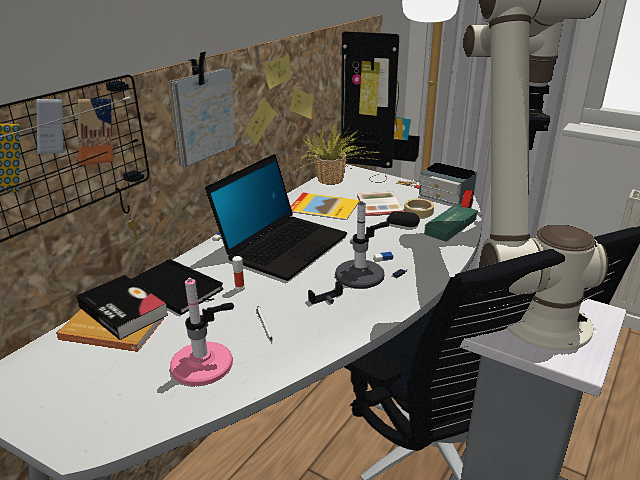

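View pics/top0.png

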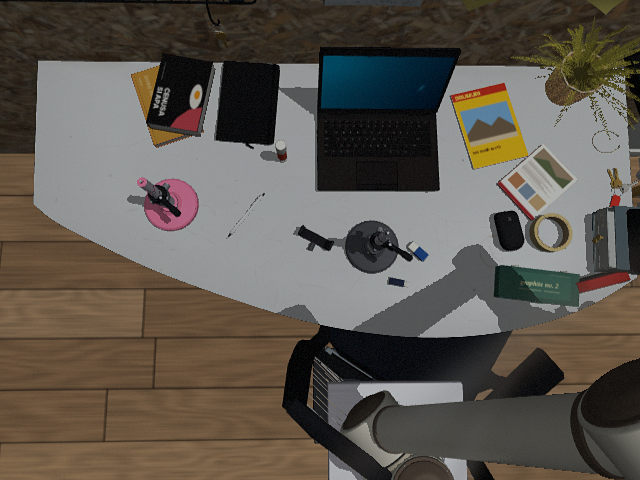

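The side view has two candidates. The grey-footed stand is at side (361,240) / top (372,245), and its pink look-alike is at side (200,330) / top (170,203). I choose the grey one and check it in a close crop.

```bash
python3 - <<'E'
import cv2,numpy as np
a=cv2.imread("pics/side0.png")[190:310,290:440]; b=cv2.imread("pics/top0.png")[205:300,290:440]
cv2.imwrite("pics/c_side.png",cv2.resize(a,None,fx=5,fy=5,interpolation=cv2.INTER_CUBIC))
cv2.imwrite("pics/c_top.png",cv2.resize(b,None,fx=5,fy=5,interpolation=cv2.INTER_CUBIC))
E
```

```text
(no output)
```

View pics/c_side.png

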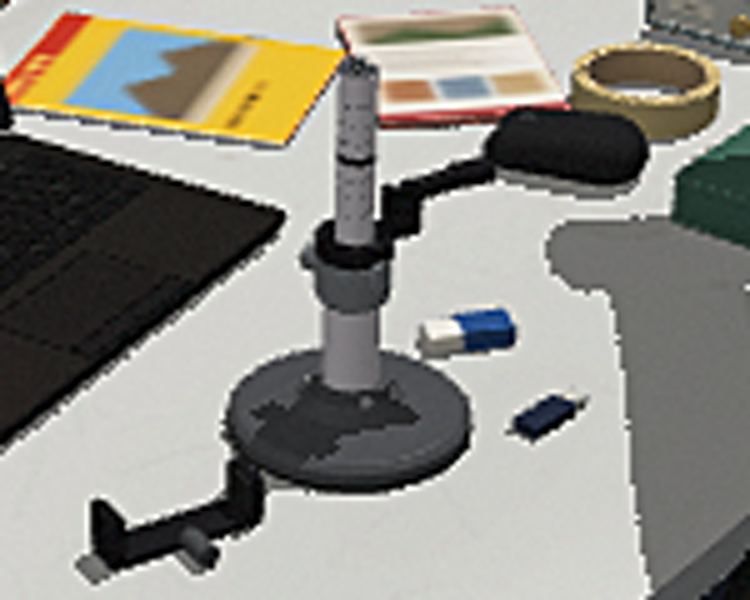

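View pics/c_top.png

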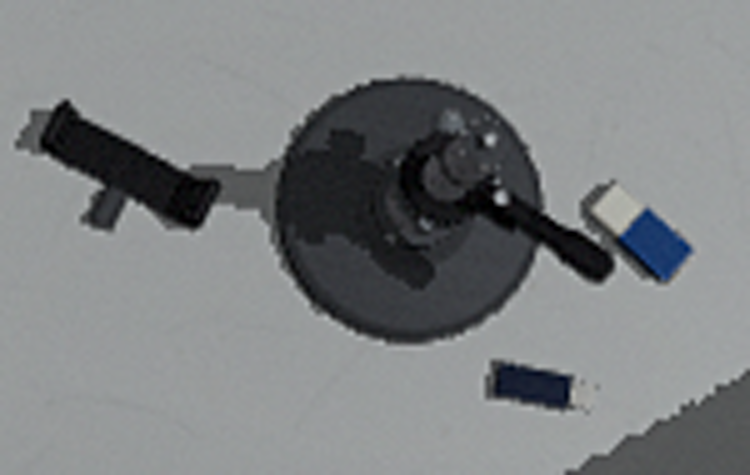

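The crop shows the grey stand with its black mark at side (361,222) and the lever pointing to lower right in the top view. The pad is near top (409,256).

```bash
cat > h.py <<'E'
import numpy as np,cv2
from station import r
def P(n):
    c=r.calibration(n);K=np.array([[c['fx'],0,c['cx']],[0,c['fy'],c['cy']],[0,0,1]]);return K,c['rvec'],c['tvec']
def plane(n,uv,z):
    K,rv,t=P(n);R=cv2.Rodrigues(rv)[0];d=R.T@np.linalg.inv(K)@np.array([*uv,1.]);o=-R.T@t
    return o+d*(z-o[2])/d[2]
def proj(n,X):
    K,rv,t=P(n);return cv2.projectPoints(np.array(X,float).reshape(-1,3),rv,t,K,None)[0].reshape(-1,2)
E
python3 - <<'E'
from h import *
g=cv2.imread("pics/top0.png")
print("cams",[(-cv2.Rodrigues(P(n)[1])[0].T@P(n)[2]).round(3) for n in("top","side")])
print("foot top",plane("top",(371.8,247),.012))
print("coltop top",plane("top",(382.2,235.8),.209))
s=lambda x,y:(290+x/5-.4,190+y/5-.4)
print("coltop side",plane("side",s(360,70),.209))
print("mark side",plane("side",s(356,160),.161))
print("ring side",plane("side",s(355,243),.116))
print("foot side",plane("side",s(348,418),.012))
print("lever tip",plane("top",(290+590/5-.4,205+255/5-.4),.1375+.006))
for n,o,off in(("eraser",(640,232),0.013),("usb",(533,386),.008),("clampA",(60,120),.03),("clampB",(200,210),.03)):
    print(n,plane("top",(290+o[0]/5,205+o[1]/5),off))
E
```

```text
cams [array([0.331, 0.218, 1.084]), array([-0.157,  1.188,  0.807])]
foot top [0.47113223 0.05116619 0.012     ]
coltop top [0.46795317 0.06040757 0.209     ]
coltop side [0.47029729 0.05110145 0.209     ]
mark side [0.46910386 0.05476605 0.161     ]
ring side [0.4663655  0.05832084 0.116     ]
foot side [0.46668766 0.05994837 0.012     ]
lever tip [ 0.43541958 -0.0046315   0.1435    ]
eraser [ 0.46008989 -0.0613417   0.013     ]
usb [ 0.38584623 -0.00757585  0.008     ]
clampA [0.51243187 0.22083632 0.03      ]
clampB [0.46888678 0.15407629 0.03      ]
```

```bash
cat > ov.py <<'E'
from h import *
def ov(xy,ang,col,f_side,f_top,out,crop={"side":(290,190,440,310),"top":(290,205,440,300)},sc=6):
    x,y=xy;t=np.linspace(0,2*np.pi,60)
    C=lambda R,z:np.c_[x+R*np.cos(t),y+R*np.sin(t),0*t+z]
    a=np.radians(ang);d=np.array([np.cos(a),np.sin(a)]);p=np.array([-d[1],d[0]])
    L=lambda s,w,z:[*(np.array(xy)+d*s+p*w),z]
    sh=[(C(.065,.0),(0,255,0)),(C(.01,.209-col),(0,0,255)),(C(.01,.161-col),(0,0,255)),(C(.02,.116),(0,255,255)),(C(.02,.104),(0,255,255)),
      (np.array([L(15.5e-3,0,.14),L(37.5e-3,0,.14),L(.087,0,.1435),L(.061,0,.1435)]),(255,0,255)),
      (np.array([L(.061,-.0075,.1435),L(.087,-.0075,.1435),L(.087,.0075,.1435),L(.061,.0075,.1435),L(.061,-.0075,.1435)]),(255,255,0))]
    ims=[]
    for n,f in(("side",f_side),("top",f_top)):
        x0,y0,x1,y1=crop[n];im=cv2.resize(cv2.imread(f)[y0:y1,x0:x1],None,fx=sc,fy=sc,interpolation=cv2.INTER_CUBIC)
        raw=im.copy()
        for X,c in sh:
            q=(proj(n,X)-[x0,y0]+.5)*sc
            cv2.polylines(im,[q.round().astype(np.int32)],False,c,1)
        cv2.imwrite(f"pics/{out}_{n}.png",im[:600,:800])
E
python3 - <<'E'
from ov import *
ov((.4685,.056),-118,0,"pics/side0.png","pics/top0.png","o1",crop={"side":(310,190,430,290),"top":(330,205,430,300)})
E
```

```text
(no output)
```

View pics/o1_side.png

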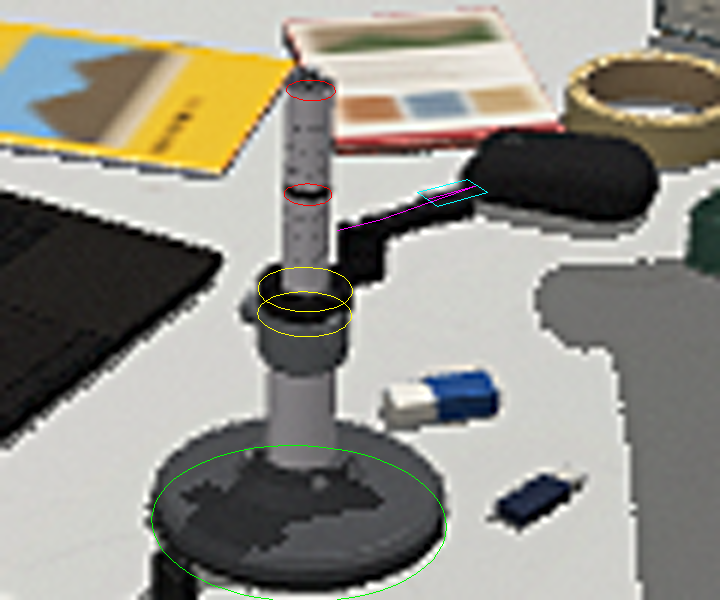

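View pics/o1_top.png

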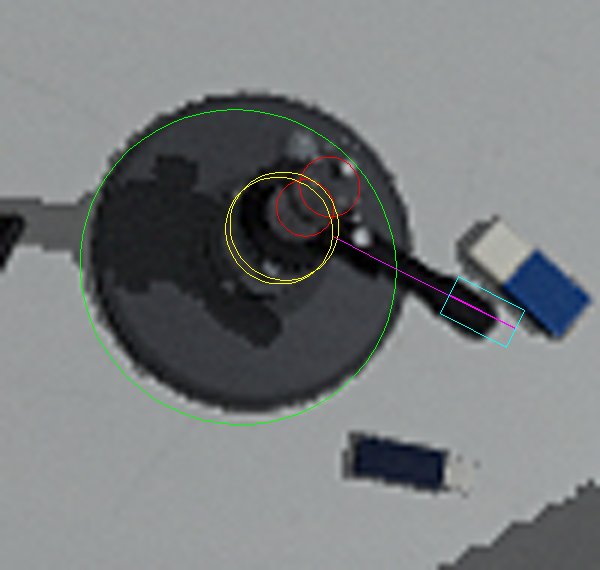

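```bash
python3 - <<'E'
import cv2,numpy as np
b=cv2.imread("pics/top0.png")[218:268,355:415]
b=cv2.resize(b,None,fx=12,fy=12,interpolation=cv2.INTER_NEAREST)
cv2.imwrite("pics/c2_top.png",np.clip(b.astype(float)*2.2,0,255).astype(np.uint8))
b=cv2.imread("pics/side0.png")[195:255,330:390]
b=cv2.resize(b,None,fx=10,fy=10,interpolation=cv2.INTER_NEAREST)
cv2.imwrite("pics/c2_side.png",b)
E
```

```text
(no output)
```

View pics/c2_top.png

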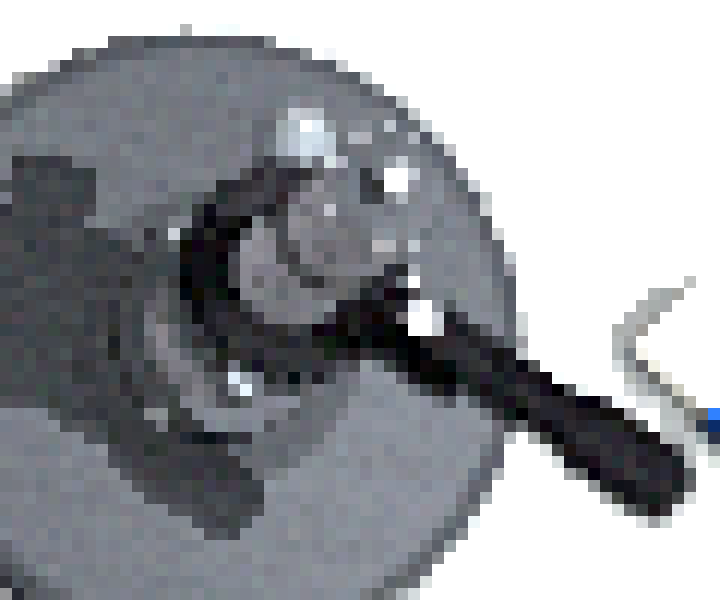

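View pics/c2_side.png

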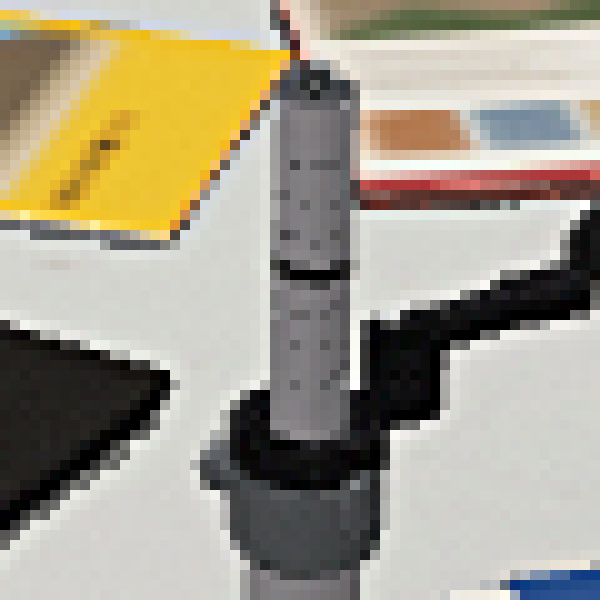

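```bash
python3 - <<'E'
from ov import *
from scipy.optimize import least_squares
obs=[("side",(361,203.0),.209,0),("side",(360.5,222.3),.161,.01),("top",(378.7,239.6),.116,0),("top",(370.75,246.6),.008,0),("side",(360.5,236.3),.116,0)]
cam=np.array([-.157,1.188])
def f(p):
    o=[]
    for n,uv,z,fr in obs:
        d=(cam-p)/np.linalg.norm(cam-p)*fr if fr else 0
        o+=list((proj(n,[[*(p+d),z]])[0]-uv))
    return o
s=least_squares(f,[.47,.055]);print(s.x,np.round(s.fun,1))
for o in obs: print(o[0],o[2],plane(o[0],o[1],o[2])[:2].round(4))
ov(s.x,-118,0,"pics/side0.png","pics/top0.png","o2",crop={"side":(310,190,430,290),"top":(330,205,430,300)})
# lever
for uv in ((355+655/12,218+485/12),(355+600/12,218+440/12)): print(plane("top",uv,.1435))
E
```

```text
[0.47254568 0.05136264] [-0.2  0.4 -0.3  0.2  0.2  0.7  0.7  0.  -0.7  0.2]
side 0.209 [0.4733 0.0488]
side 0.161 [0.4678 0.0586]
top 0.116 [0.474  0.0517]
top 0.008 [0.4726 0.0531]
side 0.116 [0.4717 0.0495]
[ 0.42937935 -0.00866648  0.1435    ]
[0.43742967 0.00087812 0.1435    ]
```

View pics/o2_side.png

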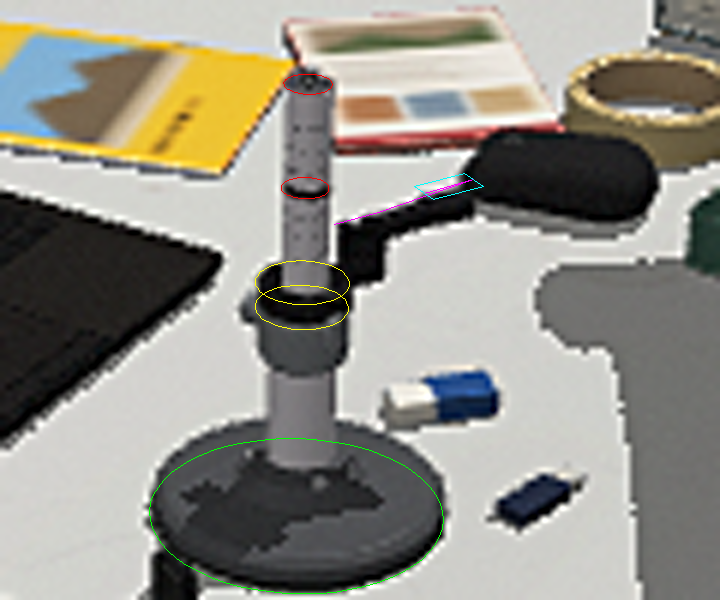

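View pics/o2_top.png

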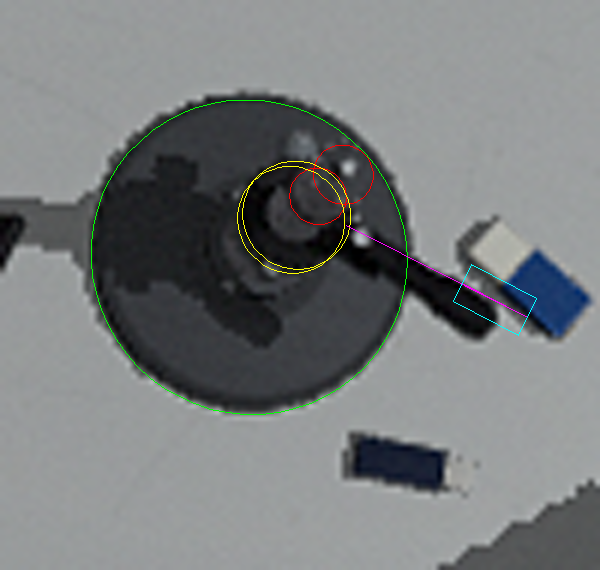

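```bash
python3 - <<'E'
from ov import *
ov((.4725,.0515),-125,0,"pics/side0.png","pics/top0.png","o3",crop={"side":(310,190,430,290),"top":(330,205,430,300)})
a=cv2.imread("pics/o3_side.png");b=cv2.imread("pics/o3_top.png")
cv2.imwrite("pics/o3.png",np.hstack([a[50:350,200:600],b[50:350,200:600]]))
E
```

```text
(no output)
```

View pics/o3.png

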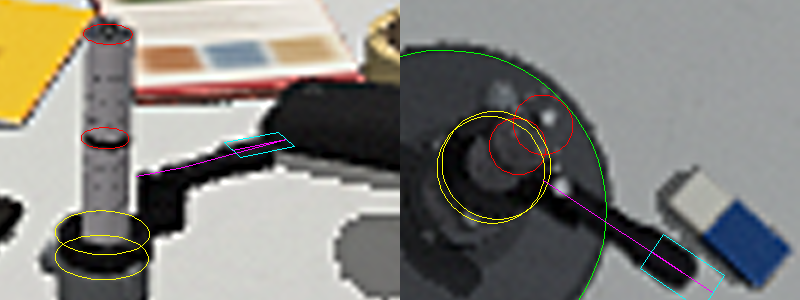

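The fit puts the column axis at about (0.4725, 0.0515), with the lever pointing at about -125° in the world frame. The pink stand stays untouched. I go above the column with the jaw axis at 130°, so the trailing finger sits about 75° behind the web.

move_arm:
  increments: [0,0,0,-0.04,0,0,0.087,0,0,0,-0.06,0.03,0.03,0.087,-3,0,0,-0.06,0.06,0.057,0.087,-5,0,0,-0.06,0.09,0.085,0.087,-7,0,0,-0.06,0.12,0.113,0.087,-9,0,0,-0.06,0.15,0.141,0.087,-11,0,0,-0.06,0.18,0.169,0.087,-13,0,0,-0.06,0.21,0.197,0.087,-15,0,0,-0.06,0.24,0.225,0.087,-17,0,0,-0.06,0.27,0.253,0.087,-17,0,0,-0.06,0.29,0.272,0.087,-17,0,0,-0.06,0.29,0.272,0.087]

```text
time_s: 1.1
tcp_pos: [0.3831, -0.1969, 0.3012]
ee_rot: [[0.001, -0.651, 0.759], [0.001, 0.759, 0.651], [-1.0, 0.0, 0.001]]
wrist_force: [0.2, 0.6, -0.2]
gripper_width: 0.999
```

```bash
cat >> h.py <<'E'
def to(p,yaw):
    s=r.sense();R=s['ee_rot'];y=np.degrees(np.arctan2(R[1,1],R[0,1]))
    print("t",round(s['time_s'],2),"tcp",s['tcp_pos'].round(4),"yaw",y.round(1),"F",s['wrist_force'].round(1),"M",s['moment'].round(2),"w",round(s['gripper_width']*87,1),"q",s['joints'].round(0))
    print("shift",(R.T@(np.array(p)-s['tcp_pos'])).round(4),"turnx",round(-(yaw-y),1))
E
python3 - <<'E'
from h import *
to((.4725,.0515,.29),130)
E
```

```text
t 1.1 tcp [ 0.3831 -0.1969  0.3012] yaw 130.6 F [ 0.2  0.6 -0.2] M [ 0.01  0.03 -0.01] w 86.9 q [ -5.   0. -19.  -0. -71. -44.]
shift [0.0115 0.1305 0.2295] turnx 0.6
```

move_arm:
  increments: [0,0,0,0.002,0.018,0.031,0.087,0,0,0,0.004,0.036,0.063,0.087,0,0,0,0.006,0.054,0.094,0.087,0,0,0,0.008,0.072,0.126,0.087,0,0,0,0.01,0.09,0.157,0.087,0,0,0,0.011,0.108,0.189,0.087,0,0,0,0.011,0.12,0.21,0.087,0,0,0,0.011,0.13,0.23,0.087,0,0,0,0.011,0.13,0.23,0.087,0,0,0,0.011,0.13,0.23,0.087]

```text
time_s: 1.93
tcp_pos: [0.4737, 0.0478, 0.2895]
ee_rot: [[-0.002, -0.647, 0.762], [-0.001, 0.762, 0.647], [-1.0, 0.001, -0.002]]
wrist_force: [-0.1, 0.5, -0.1]
gripper_width: 0.999
```

```bash
python3 - <<'E'
from h import *
for n in("side","top"):
    im=r.capture(n)[:,:,::-1]; cv2.imwrite(f"pics/{n}1.png",im)
a=cv2.resize(cv2.imread("pics/side1.png")[130:280,290:440],None,fx=2.66,fy=2.66,interpolation=cv2.INTER_CUBIC)
b=cv2.resize(cv2.imread("pics/top1.png")[165:315,300:450],None,fx=2.66,fy=2.66,interpolation=cv2.INTER_CUBIC)
cv2.imwrite("pics/p1.png",np.hstack([a,b]))
to((.4725,.0515,.29),130)
E
```

```text
t 2.03 tcp [0.4733 0.0467 0.2899] yaw 130.2 F [-0.2 -0.9 -0.2] M [0.05 0.01 0.  ] w 87.1 q [ 25.   5. -15.  -0. -70. -75.]
shift [-0.0001  0.0042  0.0025] turnx 0.2
```

View pics/p1.png

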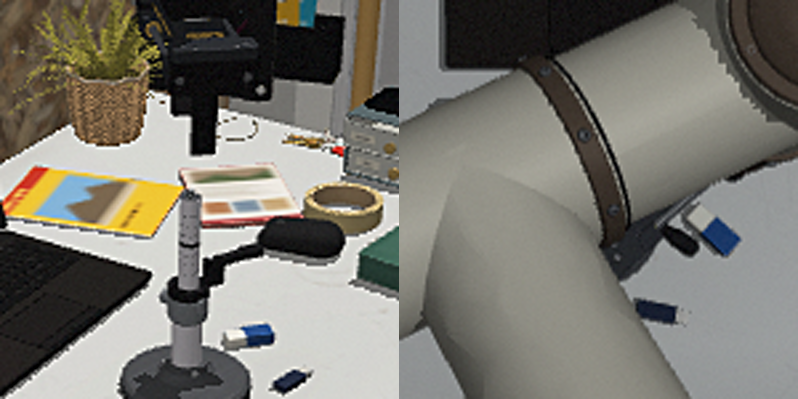

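```bash
python3 - <<'E'
from h import *
a=cv2.resize(cv2.imread("pics/side1.png")[150:250,330:400],None,fx=6,fy=6,interpolation=cv2.INTER_NEAREST)
s=r.sense();p=s['tcp_pos'];y=s['ee_rot'][:,1]
q=proj("side",[p+[0,0,-.019]+k*y*.0435 for k in(1,-1)]+[p,[.4725,.0515,.209]])
print(q)
for u in q: cv2.circle(a,tuple(((u-[330,150]+.5)*6).astype(int)),3,(0,0,255),-1)
cv2.imwrite("pics/p2.png",a)
E
```

```text
[[365.48954549 186.4927917 ]
 [358.84456535 172.94174948]
 [362.283878   172.22136444]
 [360.74740186 203.45938351]]
```

View pics/p2.png

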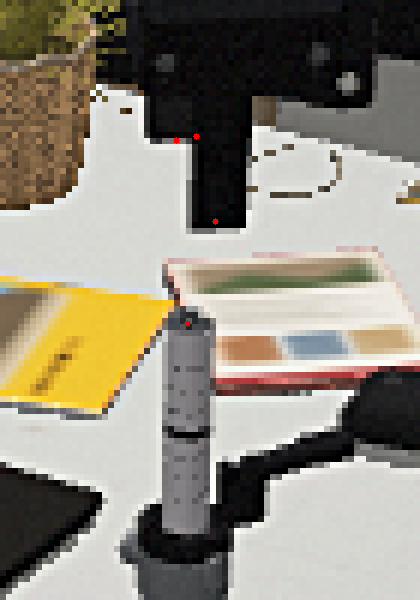

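The side view shows the open jaws right above the column, with the near fingertip at (366,188) and the column top at (361,203), matching the model. I descend to grip height.

move_arm:
  increments: [0,0,0,0.0,0.004,0.0025,0.087,0,0,0,0.0,0.004,0.0025,0.087,0,0,0,0.0,0.004,0.0025,0.087,0,0,0,0.02,0.004,0.0025,0.087,0,0,0,0.04,0.004,0.0025,0.087,0,0,0,0.06,0.004,0.0025,0.087,0,0,0,0.08,0.004,0.0025,0.087,0,0,0,0.095,0.004,0.0025,0.087,0,0,0,0.104,0.004,0.0025,0.087,0,0,0,0.104,0.004,0.0025,0.087,0,0,0,0.104,0.004,0.0025,0.087,0,0,0,0.104,0.004,0.0025,0.087]

```text
time_s: 3.03
tcp_pos: [0.4738, 0.0522, 0.1874]
ee_rot: [[0.002, -0.646, 0.763], [0.001, 0.763, 0.646], [-1.0, -0.001, 0.002]]
wrist_force: [-0.4, -0.3, 1.3]
gripper_width: 0.996
```

```bash
python3 - <<'E'
from h import *
im=r.capture("side")[:,:,::-1]; cv2.imwrite("pics/side2.png",im)
cv2.imwrite("pics/p3.png",cv2.resize(im[150:270,310:430],None,fx=5,fy=5,interpolation=cv2.INTER_CUBIC))
to((.4725,.0515,.186),130)
E
```

```text
t 3.08 tcp [0.4738 0.0523 0.1875] yaw 130.3 F [ 0.2  0.4 -0.6] M [0.06 0.02 0.01] w 86.6 q [ 26.  10. -24.   0. -55. -76.]
shift [ 0.0015  0.0003 -0.0015] turnx 0.3
```

View pics/p3.png

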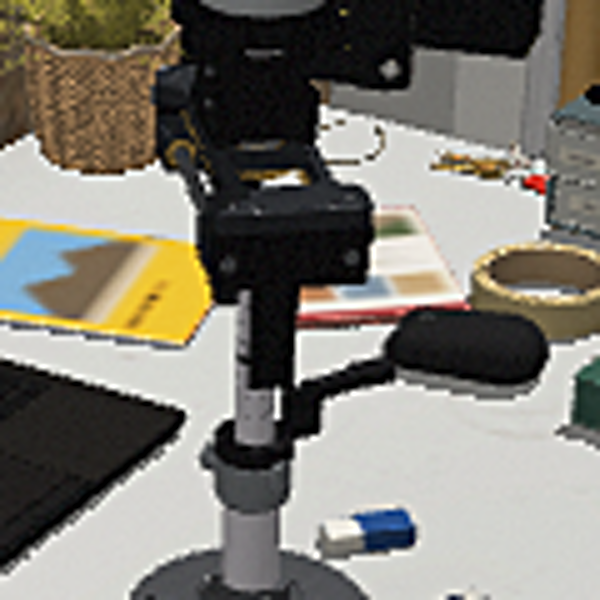

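The column is between the fingers. I close the gripper.

move_arm:
  increments: [0,0,0,0.001,0,-0.001,0.06,0,0,0,0.001,0,-0.001,0.04,0,0,0,0.001,0,-0.001,0.025,0,0,0,0.001,0,-0.001,0.015,0,0,0,0.001,0,-0.001,0.008,0,0,0,0.001,0,-0.001,0.008,0,0,0,0.001,0,-0.001,0.008,0,0,0,0.001,0,-0.001,0.008]

```text
time_s: 3.75
tcp_pos: [0.4723, 0.0515, 0.1853]
ee_rot: [[-0.0, -0.646, 0.763], [-0.0, 0.763, 0.646], [-1.0, -0.0, -0.0]]
wrist_force: [1.3, -0.5, 0.4]
gripper_width: 0.475
```

```bash
python3 - <<'E'
from h import *
to((.4725,.0515,.141),130)
E
```

```text
t 3.75 tcp [0.4723 0.0515 0.1853] yaw 130.3 F [ 1.3 -0.5  0.4] M [0.04 0.05 0.01] w 41.3 q [ 26.  10. -25.   0. -55. -76.]
shift [ 0.0443 -0.0001  0.0002] turnx 0.3
```

Still closing.

move_arm:
  increments: [0,0,0,0,0,0,0.0,0,0,0,0,0,0,0.0,0,0,0,0,0,0,0.0,0,0,0,0,0,0,0.0,0,0,0,0,0,0,0.0,0,0,0,0,0,0,0.0,0,0,0,0,0,0,0.0,0,0,0,0,0,0,0.0]

```text
time_s: 4.42
tcp_pos: [0.4733, 0.0503, 0.1853]
ee_rot: [[0.002, -0.646, 0.763], [-0.002, 0.763, 0.646], [-1.0, -0.003, 0.0]]
wrist_force: [5.7, -5.8, -2.7]
gripper_width: 0.219
```

```bash
python3 - <<'E'
from h import *
to((.4725,.0515,.141),130)
E
```

```text
t 4.42 tcp [0.4733 0.0503 0.1853] yaw 130.3 F [ 5.7 -5.8 -2.7] M [-1.64 -1.36 -0.02] w 19.1 q [ 26.  11. -25.   0. -55. -76.]
shift [0.0443 0.0015 0.0001] turnx 0.3
```

Gripped at about 20 mm. The column pulls the hand about 8 N toward the tool's -y, so I shift 2 mm that way while pushing down.

move_arm:
  increments: [0,0,0,0,-0.001,0,0,0,0,0,0.003,-0.002,0,0,0,0,0,0.007,-0.002,0,0,0,0,0,0.012,-0.002,0,0,0,0,0,0.017,-0.002,0,0,0,0,0,0.022,-0.002,0,0,0,0,0,0.026,-0.002,0,0,0,0,0,0.03,-0.002,0,0,0,0,0,0.03,-0.002,0,0,0,0,0,0.03,-0.002,0,0]

```text
time_s: 5.25
tcp_pos: [0.4735, 0.0502, 0.1562]
ee_rot: [[0.0, -0.647, 0.763], [0.0, 0.763, 0.647], [-1.0, -0.0, 0.0]]
wrist_force: [-3.9, 0.3, 7.3]
gripper_width: 0.222
```

```bash
python3 - <<'E'
from h import *
im=r.capture("side")[:,:,::-1]; cv2.imwrite("pics/side3.png",im)
cv2.imwrite("pics/p4.png",cv2.resize(im[180:260,320:400],None,fx=7,fy=7,interpolation=cv2.INTER_CUBIC))
to((.4725,.0515,.141),130)
E
```

```text
t 5.3 tcp [0.4735 0.0502 0.1563] yaw 130.3 F [-3.1  0.7  7.3] M [0.26 0.97 0.  ] w 19.5 q [ 26.  13. -27.  -0. -51. -75.]
shift [0.0153 0.0017 0.0001] turnx 0.3
```

View pics/p4.png

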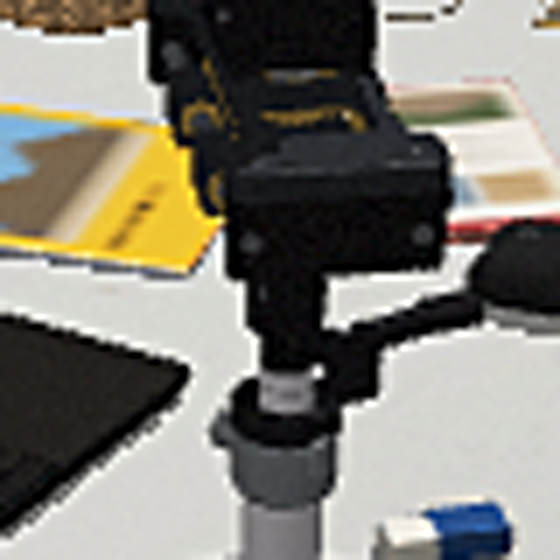

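move_arm:
  increments: [0,0,0,0.004,0,0,0,0,0,0,0.008,0,0,0,0,0,0,0.012,0,0,0,0,0,0,0.0165,0,0,0,0,0,0,0.0165,0,0,0,0,0,0,0.0165,0,0,0,0,0,0,0.0165,0,0,0]

```text
time_s: 5.88
tcp_pos: [0.4735, 0.0502, 0.1398]
ee_rot: [[0.0, -0.647, 0.763], [0.0, 0.763, 0.647], [-1.0, -0.0, 0.0]]
wrist_force: [-3.9, 0.2, 7.5]
gripper_width: 0.217
```

```bash
python3 - <<'E'
from h import *
im=r.capture("side")[:,:,::-1]; cv2.imwrite("pics/side4.png",im)
cv2.imwrite("pics/p5.png",cv2.resize(im[205:260,330:390],None,fx=10,fy=10,interpolation=cv2.INTER_NEAREST))
im=r.capture("top")[:,:,::-1];cv2.imwrite("pics/top4.png",im)
to((.4735,.050,.1403),130)
print(proj("side",[[.4735,.05,.116],[.4735-.005,.05+.0087,.116]]))
E
```

```text
t 5.98 tcp [0.4735 0.0502 0.1399] yaw 130.3 F [-3.9  0.3  8.3] M [ 0.21  1.08 -0.  ] w 18.9 q [ 26.  14. -28.   0. -48. -75.]
shift [-0.0004 -0.0001 -0.0001] turnx 0.3
[[359.78559061 236.20151805]
 [359.79738927 238.04884221]]
```

View pics/p5.png

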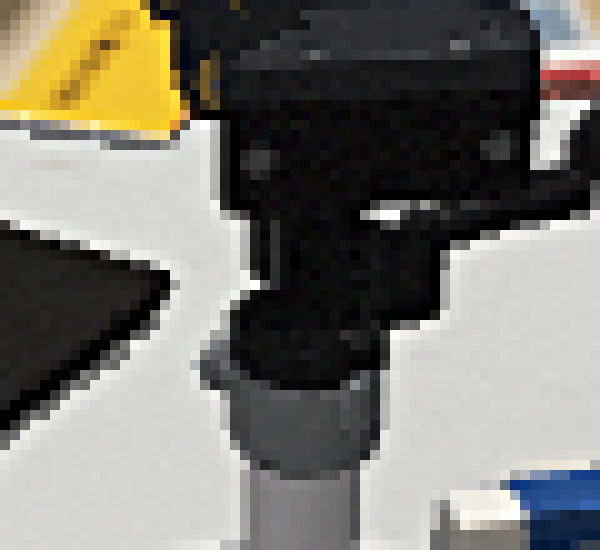

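The TCP has travelled 45.4 mm and the wrist reads about 8 N, which fits the spring at the mark. The mark itself is hidden behind the near finger. I start the clockwise swing.

move_arm:
  increments: [3,0,0,0,0,0,0,6,0,0,0,0,0,0,9,0,0,0,0,0,0,12,0,0,0,0,0,0,15,0,0,0,0,0,0,18,0,0,0,0,0,0,21,0,0,0,0,0,0,24,0,0,0,0,0,0,27,0,0,0,0,0,0,30,0,0,0,0,0,0,30,0,0,0,0,0,0]

```text
time_s: 6.9
tcp_pos: [0.4738, 0.0496, 0.1401]
ee_rot: [[0.001, -0.177, 0.984], [-0.001, 0.984, 0.177], [-1.0, -0.001, 0.001]]
wrist_force: [-3.1, -1.2, 7.6]
gripper_width: 0.219
```

```bash
python3 - <<'E'
from h import *
im=r.capture("side")[:,:,::-1]; cv2.imwrite("pics/side5.png",im)
cv2.imwrite("pics/p6.png",cv2.resize(im[195:265,320:410],None,fx=8,fy=8,interpolation=cv2.INTER_CUBIC))
to((.4735,.050,.1403),130)
E
```

```text
t 6.95 tcp [0.4739 0.0496 0.1401] yaw 100.3 F [-2.2 -2.6  7.9] M [-0.53  0.61  0.09] w 19.1 q [  26.   14.  -28.    0.  -48. -105.]
shift [-0.0002  0.0004 -0.0003] turnx -29.7
```

View pics/p6.png

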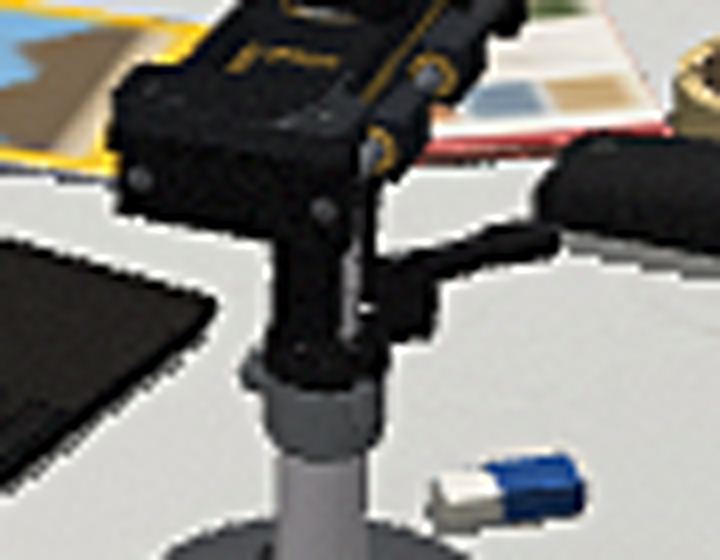

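Contact is made: the moment about the column axis is about 0.09 N m and the lever tip is at side (389,225). I continue the swing.

move_arm:
  increments: [3,0,0,0,0,0,0,6,0,0,0,0,0,0,9,0,0,0,0,0,0,12,0,0,0,0,0,0,15,0,0,0,0,0,0,18,0,0,0,0,0,0,21,0,0,0,0,0,0,24,0,0,0,0,0,0,24,0,0,0,0,0,0]

```text
time_s: 7.7
tcp_pos: [0.4738, 0.0491, 0.1401]
ee_rot: [[0.001, 0.238, 0.971], [-0.002, 0.971, -0.238], [-1.0, -0.001, 0.001]]
wrist_force: [-1.3, -4.6, 8.2]
gripper_width: 0.226
```

```bash
python3 - <<'E'
from h import *
im=r.capture("side")[:,:,::-1]; cv2.imwrite("pics/side6.png",im)
cv2.imwrite("pics/p7.png",cv2.resize(im[195:265,320:410],None,fx=8,fy=8,interpolation=cv2.INTER_CUBIC))
to((.4735,.050,.1403),130)
E
```

```text
t 7.75 tcp [0.4738 0.0491 0.1401] yaw 76.3 F [-1.3 -4.6  8.3] M [-1.24  0.35  0.07] w 19.1 q [  26.   14.  -28.    0.  -48. -129.]
shift [-0.0002  0.0008 -0.0005] turnx -53.7
```

View pics/p7.png

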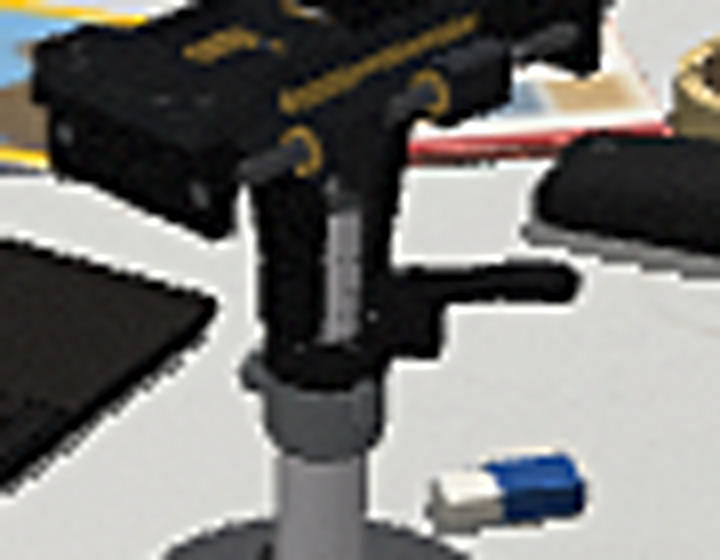

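```bash
python3 - <<'E'
from h import *
f=np.array([-.005,.0087,0])
for z in(.116,.118,.120,.161,.164,.167): print(z,(proj("side",[np.array([.4738,.0495,z])+f])[0]-[320,195]+.5)*8)
for a in (-140,-145,-150,-155,-160):
    d=np.array([np.cos(np.radians(a)),np.sin(np.radians(a)),0]);print(a,((proj("side",np.array([.4738,.0495,0])+[d*.087+[0,0,.1375],d*.0375+[0,0,.13]])-[320,195]+.5)*8).round(0).tolist())
im=cv2.imread("pics/side6.png")[212:242,348:378]
cv2.imwrite("pics/p8.png",np.clip(cv2.resize(im,None,fx=20,fy=20,interpolation=cv2.INTER_NEAREST)*1.6,0,255))
E
```

```text
0.116 [322.33915526 347.52663805]
0.118 [322.49191799 341.99203813]
0.12 [322.64488581 336.45000813]
0.161 [325.82661281 221.17591344]
0.164 [326.0629116 212.6147993]
0.167 [326.29969384 204.03616918]
-140 [[592.0, 256.0], [439.0, 287.0]]
-145 [[596.0, 267.0], [440.0, 291.0]]
-150 [[598.0, 278.0], [441.0, 296.0]]
-155 [[599.0, 289.0], [441.0, 301.0]]
-160 [[597.0, 300.0], [440.0, 305.0]][ WARN:0@0.731] global loadsave.cpp:1063 imwrite_ Unsupported depth image for selected encoder is fallbacked to CV_8U.
```

View pics/p8.png

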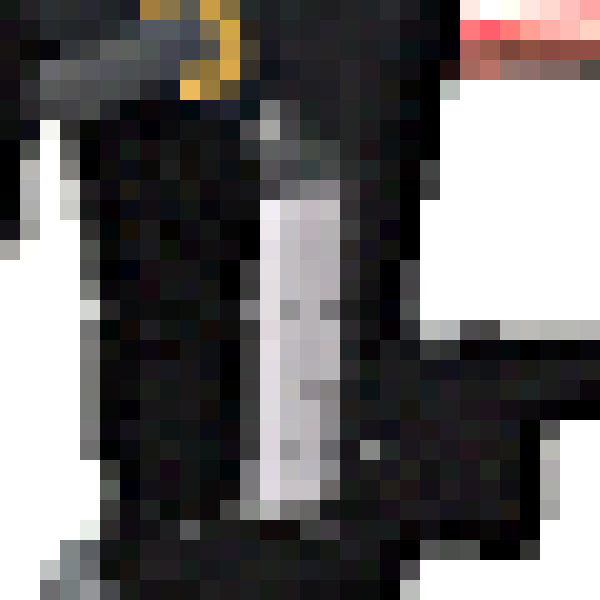

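Two checks confirm the mark is level. The column's front top edge is at side row 221.6, which corresponds to z = 0.164, and the silver ends about 2 mm above the ring face. The lever is now at about -151° and I continue.

move_arm:
  increments: [3,0,0,0,0,0,0,6,0,0,0,0,0,0,9,0,0,0,0,0,0,12,0,0,0,0,0,0,15,0,0,0,0,0,0,18,0,0,0,0,0,0,20,0,0,0,0,0,0,20,0,0,0,0,0,0]

```text
time_s: 8.42
tcp_pos: [0.4736, 0.0487, 0.1401]
ee_rot: [[-0.0, 0.556, 0.831], [-0.002, 0.831, -0.556], [-1.0, -0.002, 0.001]]
wrist_force: [-1.8, -6.3, 8.4]
gripper_width: 0.224
```

```bash
python3 - <<'E'
from h import *
to((.4735,.050,.1403),130)
E
```

```text
t 8.42 tcp [0.4736 0.0487 0.1401] yaw 56.2 F [-1.8 -6.3  8.4] M [-1.67  0.38  0.13] w 19.5 q [  26.   14.  -28.    0.  -48. -149.]
shift [-0.0002  0.0011 -0.0008] turnx -73.8
```

move_arm:
  increments: [2,0,0,0,0,0,0,4,0,0,0,0,0,0,6,0,0,0,0,0,0,6,0,0,0,0,0,0]

```text
time_s: 8.75
tcp_pos: [0.4735, 0.0486, 0.1401]
ee_rot: [[-0.0, 0.639, 0.769], [-0.003, 0.769, -0.639], [-1.0, -0.002, 0.001]]
wrist_force: [-1.0, -6.4, 8.4]
gripper_width: 0.221
```

```bash
python3 - <<'E'
from h import *
to((.4735,.050,.1403),130)
im=r.capture("side")[:,:,::-1]; cv2.imwrite("pics/side7.png",im)
cv2.imwrite("pics/p9.png",cv2.resize(im[195:265,320:410],None,fx=8,fy=8,interpolation=cv2.INTER_CUBIC))
for a in (-165,-170,-175,-180,-185,-190):
    d=np.array([np.cos(np.radians(a)),np.sin(np.radians(a)),0]);print(a,((proj("side",np.array([.4738,.0495,0])+[d*.087+[0,0,.1375],d*.0375+[0,0,.13]])-[320,195]+.5)*8).round(0).tolist())
E
```

```text
t 8.75 tcp [0.4735 0.0486 0.1401] yaw 50.2 F [-1.  -6.4  8.4] M [-1.69  0.41  0.06] w 19.2 q [  26.   14.  -28.    0.  -48. -155.]
shift [-0.0002  0.0011 -0.0009] turnx -79.8
-165 [[593.0, 311.0], [438.0, 310.0]]
-170 [[587.0, 321.0], [435.0, 315.0]]
-175 [[579.0, 332.0], [431.0, 319.0]]
-180 [[569.0, 342.0], [427.0, 323.0]]
-185 [[556.0, 351.0], [421.0, 327.0]]
-190 [[542.0, 360.0], [415.0, 331.0]]
```

View pics/p9.png

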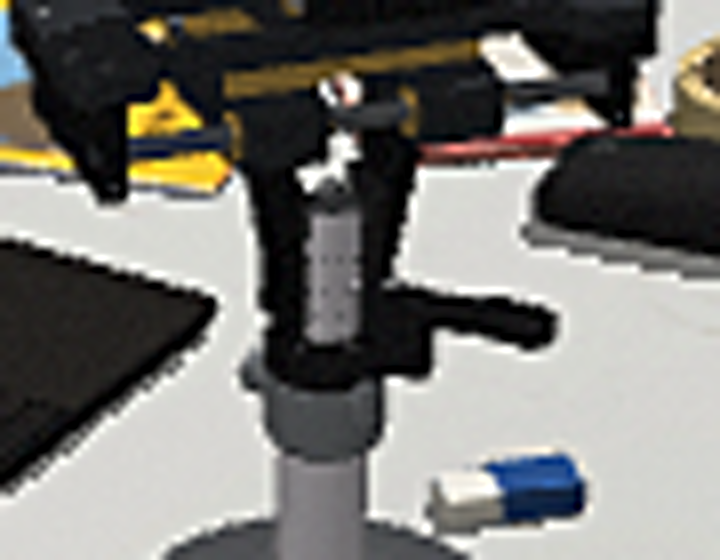

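move_arm:
  increments: [2,0,0,0,0,0,0,4,0,0,0,0,0,0,6,0,0,0,0,0,0,6,0,0,0,0,0,0]

```text
time_s: 9.13
tcp_pos: [0.4734, 0.0485, 0.1401]
ee_rot: [[-0.0, 0.716, 0.698], [-0.003, 0.698, -0.716], [-1.0, -0.002, 0.002]]
wrist_force: [-2.0, -7.1, 8.9]
gripper_width: 0.221
```

```bash
python3 - <<'E'
from h import *
to((.4735,.050,.1403),130)
E
```

```text
t 9.13 tcp [0.4734 0.0485 0.1401] yaw 44.3 F [-2.  -7.1  8.9] M [-1.81  0.49  0.14] w 19.2 q [  26.   14.  -28.    0.  -48. -161.]
shift [-0.0002  0.0011 -0.001 ] turnx -85.7
```

move_arm:
  increments: [2,0,0,0,0,0,0,4,0,0,0,0,0,0,6,0,0,0,0,0,0,6,0,0,0,0,0,0]

```text
time_s: 9.47
tcp_pos: [0.4734, 0.0479, 0.1401]
ee_rot: [[-0.001, 0.783, 0.621], [-0.005, 0.621, -0.783], [-1.0, -0.003, 0.003]]
wrist_force: [-0.4, -8.9, 8.0]
gripper_width: 0.224
```

```bash
python3 - <<'E'
from h import *
to((.4735,.050,.1403),130);print(r.sense()['joints'][5])
im=r.capture("side")[:,:,::-1]; cv2.imwrite("pics/side8.png",im)
cv2.imwrite("pics/p10.png",cv2.resize(im[195:265,320:410],None,fx=8,fy=8,interpolation=cv2.INTER_CUBIC))
E
```

```text
t 9.47 tcp [0.4734 0.0479 0.1401] yaw 38.4 F [-0.4 -8.9  8. ] M [-2.71  0.15  0.57] w 19.4 q [  26.   14.  -28.    0.  -48. -167.]
shift [-0.0002  0.0014 -0.0016] turnx -91.6
-167.3095141463422
```

View pics/p10.png

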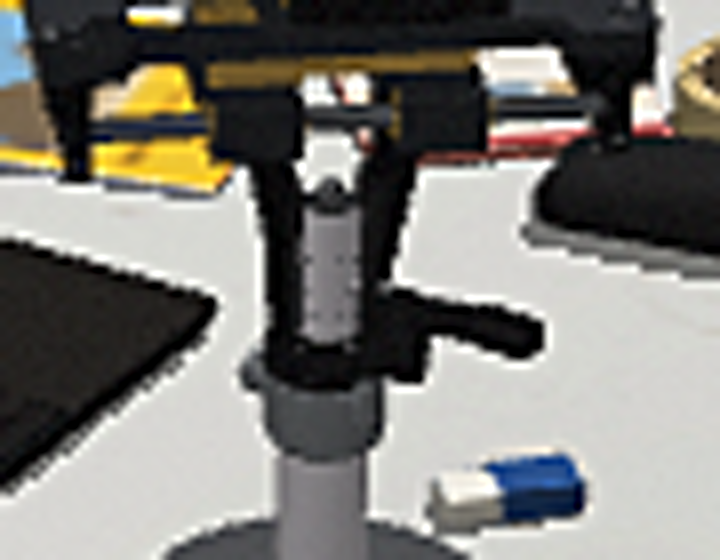

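The moment jumped to 0.57 N m, so the lever is probably at its stop. I press a little more to test whether it still moves.

move_arm:
  increments: [1,0,0,0,0,0,0,2,0,0,0,0,0,0,2,0,0,0,0,0,0]

```text
time_s: 9.77
tcp_pos: [0.4736, 0.0474, 0.1401]
ee_rot: [[-0.001, 0.804, 0.595], [-0.006, 0.594, -0.804], [-1.0, -0.004, 0.004]]
wrist_force: [1.3, -11.5, 7.8]
gripper_width: 0.223
```

```bash
python3 - <<'E'
from h import *
to((.4735,.050,.1403),130);print(r.sense()['joints'][5])
im=r.capture("side")[:,:,::-1]; cv2.imwrite("pics/side9.png",im)
a=[cv2.resize(cv2.imread(f"pics/side{i}.png")[222:248,360:395],None,fx=11,fy=11,interpolation=cv2.INTER_NEAREST) for i in(7,8,9)]
cv2.imwrite("pics/p11.png",np.vstack(a)[:,:])
g=[cv2.imread(f"pics/side{i}.png",0).astype(float)[222:248,370:395] for i in(7,8,9)]
print([abs(g[1]-g[0]).mean(),abs(g[2]-g[1]).mean()])
for k in g:
    m=(k<70);ys,xs=np.nonzero(m[:,12:]);print("tip centroid",xs.mean()+382,ys.mean()+222, "end",np.nonzero(m.any(0))[0].max()+370,m.sum())
E
```

```text
t 9.77 tcp [0.4736 0.0474 0.1401] yaw 36.5 F [  1.3 -11.5   7.8] M [-3.55 -0.28  0.65] w 19.4 q [  26.   14.  -28.    0.  -48. -169.]
shift [-0.0002  0.0015 -0.0022] turnx -93.5
-169.2733057034254
[np.float64(20.00769230769231), np.float64(1.26)]
tip centroid 386.60377358490564 231.50943396226415 end 394 135
tip centroid 386.4468085106383 231.91489361702128 end 394 130
tip centroid 386.4468085106383 231.91489361702128 end 394 130
```

View pics/p11.png

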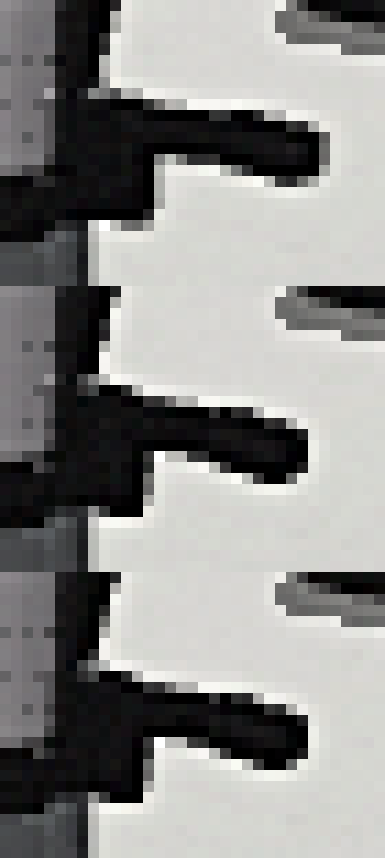

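The lever did not move over the extra 2°: pictures 8 and 9 are the same and the tip stays put. It is therefore at its stop. One last check of the column height and the loose things before I hand in.

```bash
python3 - <<'E'
from h import *
im=cv2.imread("pics/side9.png");g=cv2.cvtColor(im,cv2.COLOR_BGR2GRAY)
print("col profile",[(v,int(g[v,361])) for v in range(214,242)])
a=cv2.imread("pics/side0.png")
cv2.imwrite("pics/p12.png",np.hstack([cv2.resize(x[230:310,300:420],None,fx=3.3,fy=3.3) for x in(a,im)]))
to((.4735,.05,.14),130)
E
```

```text
col profile [(214, 214), (215, 220), (216, 230), (217, 99), (218, 80), (219, 51), (220, 46), (221, 33), (222, 133), (223, 125), (224, 122), (225, 123), (226, 122), (227, 121), (228, 123), (229, 123), (230, 122), (231, 121), (232, 123), (233, 121), (234, 124), (235, 122), (236, 128), (237, 107), (238, 10), (239, 16), (240, 22), (241, 11)]
t 9.82 tcp [0.4736 0.0474 0.1401] yaw 36.5 F [  1.1 -10.9   7.6] M [-3.49 -0.28  0.68] w 19.4 q [  26.   14.  -28.    0.  -48. -169.]
shift [ 0.0001  0.0014 -0.0022] turnx -93.5
```

View pics/p12.png

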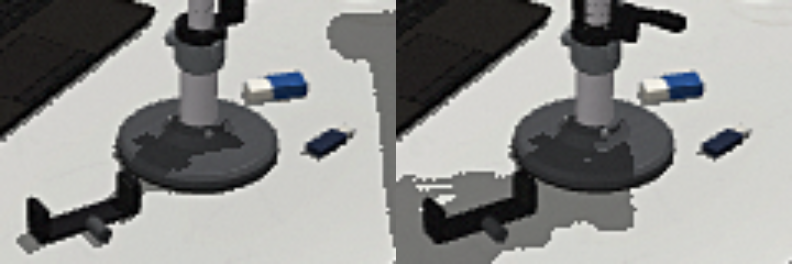

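```bash
python3 -c "
from station import r
print(r.finish_job()); s=r.sense(); print(s['time_s'],s['tcp_pos'],s['wrist_force'],s['gripper_width'])"
```

```text
the job is handed in; nothing more can be done
None
the job is handed in; nothing more can be done
```

I gripped the grey stand's column from above, pushed it down to the mark, and swung the cam lever clockwise to its stop with the same hand. I handed the job in at about 9.8 s, still gripping. `finish_job()` reports no verdict, so I cannot confirm it was scored a pass.

**Last checks before handing in:**
- **Column height:** the TCP had come down about 45 mm and held at z = 0.140. In the side picture the column's front top edge matches about 164 mm above the desk, good to about 1.5 mm. The silver ends about 2 mm above the ring's top face, as the 4 mm mark should make it. The mark itself can't be picked out against the black ring.
- **Lever:** it swung from about -125° to about -180°. An extra 2° of turn gave the same picture while the moment about the column axis rose to about 0.65 N m, well above the 0.2 N m drag, so I took it to be at its stop. Its starting angle isn't known, so I could not check the 1.2 rad reading directly.
- **Grip:** the fingers were closed on the column at about 19.4 mm, with a steady upward spring force of about 8 N on the wrist.
- **Loose things:** the phone clamp, eraser and memory stick look unmoved compared with the first picture, and I never went near the pink stand.

The one disagreement was that my first estimate of the column axis was about 2 mm off along the jaw direction. It showed as a sideways force of about 8 N when gripping. I corrected it, and about 11 N of sideways force remained at the end from pressing the lever on its stop.

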